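Balance the centrifuge and cover it

ROBOT

A 6-joint arm with a two-finger parallel gripper is mounted at the origin on the work surface. World frame = base frame: x ahead of the robot, y to its left, z up, the work surface at z = 0. Lengths are in m, angles in degrees, forces in N, time in s.
With the tool pointing down it reaches from about 0.3 to 0.75 m from the base axis. Payload 8.5 kg.
Tool frame: the origin (TCP) lies on the centre line of the jaws, within the pads' length; the fingertips stand 19 mm ahead of it and the grasp point (between the pads) is the TCP; z points along the fingers, x is the direction in which the jaws open and shut, and the axes are right-handed (so a half turn about z gives the same grasp; the last joint's range is limited). The gripper opens to 85 mm and grips with 20 to 120 N. Pads are 22 mm wide; open, the fingers measure 114 mm over their backs; the gripper's body (76 mm by 85 mm) begins 54 mm behind the grasp point. The pads swing forward as they close: fully open they stand 13 mm farther back than shut.
Start: joints at [-75.59, 21.807, 74.336, -0, 83.858, -12.336], TCP at [0.248, -0.491, 0.25] pointing down, gripper open.
Joint ranges: [-178.18, 178.18], [-50.72, 133.34], [12.68, 142.11], [-81.47, 261.47], [9.98, 163.14], [-165.26, 165.26]. Speed limits (degrees/s): [136.94, 136.94, 180, 180, 180, 180].

INTERFACE

Orientations are given as a 3x3 rotation matrix whose columns are the frame's x, y, z axes.
In Python, from rig import env, cams, order gives the robot as it stands.
- The arm moves only by the tool step_arm, never from a script. Its argument "steps" is a list of rows, each an object with "xyz": the shift along the tool's x, y, z normalised to -1 to 1, where 1 is 0.04 m, a list of three; "turn": the turn, a rotation vector about the tool's x, y, z normalised to -1 to 1, where 1 is 0.08 rad, a list of three; "gripper": the gripper command: -1 is shut, 1 is fully open, values between are in proportion. A call has 1 to 20 rows; each row shifts and turns the commanded pose from where the row before left it, along the tool's axes as they then stand; what a row does not reach is not made up. A row lasts 1/12 s, in which the tool goes at most 41.7 mm and 7.16 degrees, less where a joint would pass 70% of its speed; a pose out of reach is approached as far as the arm can. A call with a number of a shift or a turn outside -1 to 1 is refused whole. A call with a gripper value outside its range is refused whole. The fingers move at their own pace and stop on an object; "squeeze" is the grip in N (left out, the last holds). Time passes only in rows, so rows that do not move let the fingers close. It gives the time, the measured TCP pose, the force and the opening at its end, in the units of the state.
- env.observe(): the state, without advancing time (a new reading comes with each control period).
- cams.get_image(name): name is "scene" or "side" or "wrist"; returns (picture, depth): 400x640x3 uint8, red, green, blue; 400x640 float32, m along the optical axis (not along the pixel's ray), 0 where there is no reading.
- cams.camera_info(name): a dict with "fx", "fy", "cx", "cy" (pixels), "k1" (the pictures are not rectified: a ray, as slopes to the right and down, at radius r is drawn at 1 + k1 r^2 times it, then the intrinsics apply), "extrinsics" (4x4, takes a point from camera to world coordinates). Camera axes: x right, y down, z forward; pixel columns grow to the right and rows downward; lengths in m; the calibration is good to about 2 mm. A picture is of the moment at which its call begins: read the wrist's pose just before it. camera_info takes no time and is no camera call; for the wrist camera it gives the pose at the moment of the call.
- order.close_job(): hands the job in, once; it reports no verdict.
The state is a dict: "time_s": time; "q": joint angles; "qvel": joint speeds; "joint_efforts": joint torques, N m; "position": TCP position; "tool_rot": TCP orientation; "ft_force": force on the tool from outside, world axes, zero at the start; "wrist_torque": the same for the moment, N m; "grip_width": finger opening in m.
Only numpy, scipy, OpenCV 4.12 (cv2) and the standard library are available. Lean on these libraries where they do the work, as an engineer would, in place of code of your own. Each camera call takes 0.05 s, during which the arm holds its last target. There are 200 camera calls.

TASK

One jar already stands in the small centrifuge's rotor. Balance it: take the jar of the same size from the block, stand it upright in the bucket directly opposite, then put the dome cover on so that it sits flat on the deck inside its collar. Leave the jar that is already loaded, the two unneeded jars and everything else on the bench where they are, and never tip a jar or the cover over.

Things in the scene. Friction and masses are not known exactly. Their poses are not given: they have to be found in the camera images.
- jar_large_a: large screw-capped glass jar, 46 mm across, 60 mm tall, 120 g; there are two alike. One of the four jars already stands in a bucket of the centrifuge, the others stand on the block. Origin: centre of the underside, z up.
- jar_large_b: large screw-capped glass jar, 46 mm across, 60 mm tall, 120 g; there are two alike. One of the four jars already stands in a bucket of the centrifuge, the others stand on the block. Origin: centre of the underside, z up.
- jar_small_a: small screw-capped glass jar, 32 mm across, 55 mm tall, 60 g; there are two alike. One of the four jars already stands in a bucket of the centrifuge, the others stand on the block. Origin: centre of the underside, z up.
- jar_small_b: small screw-capped glass jar, 32 mm across, 55 mm tall, 60 g; there are two alike. One of the four jars already stands in a bucket of the centrifuge, the others stand on the block. Origin: centre of the underside, z up.
- bucket_a: one of four identical square open steel buckets, fixed in a cross on the stopped rotor, names in no set order: 68 mm from the rotor's centre, 136 mm from the one across the centre, 96 mm from its neighbours. 56 mm square inside, 62 mm outside. Origin: centre of the underside; inner floor 3 mm and wall tops 15 mm above it. x, y along its sides.
- bucket_b: one of four identical square open steel buckets, fixed in a cross on the stopped rotor, names in no set order: 68 mm from the rotor's centre, 136 mm from the one across the centre, 96 mm from its neighbours. 56 mm square inside, 62 mm outside. Origin: centre of the underside; inner floor 3 mm and wall tops 15 mm above it. x, y along its sides.
- bucket_c: one of four identical square open steel buckets, fixed in a cross on the stopped rotor, names in no set order: 68 mm from the rotor's centre, 136 mm from the one across the centre, 96 mm from its neighbours. 56 mm square inside, 62 mm outside. Origin: centre of the underside; inner floor 3 mm and wall tops 15 mm above it. x, y along its sides.
- bucket_d: one of four identical square open steel buckets, fixed in a cross on the stopped rotor, names in no set order: 68 mm from the rotor's centre, 136 mm from the one across the centre, 96 mm from its neighbours. 56 mm square inside, 62 mm outside. Origin: centre of the underside; inner floor 3 mm and wall tops 15 mm above it. x, y along its sides.
- deck (a point): centre of the centrifuge's flat top deck, on the rotor's axis, 50 mm above the bench. Housing: white box 300 x 300 x 50 mm tall. Buckets' undersides are 8 mm above the deck. A fixed collar, 127 mm inner radius, 4 mm thick, stands 8 mm above the deck around the rotor; the cover's edge rests on the deck inside it.
- dome: round opaque grey dome cover, open below, 244 mm across, 4 mm wall, 95 mm tall, plus an upright round black knob on its centre, 30 mm across, 40 mm tall (top at 135 mm). Inside 90 mm high at the middle. 350 g. Starts on the bench, open side down. Origin: centre of its lower edge's plane, z up through the knob.
- block: fixed dark metal block beside the centrifuge, 270 mm (its x) by 90 mm (its y), 61 mm tall, on which three jars stand in a row along its x, about 80 mm apart. Origin: centre of the underside.
- reagent_1: clear bottle, 70 mm across, 150 mm tall, with screw cap; a bystander. Origin: at its underside.
- reagent_2: clear bottle, 70 mm across, 150 mm tall, with screw cap; a bystander. Origin: at its underside.
- beaker: open glass beaker, 68 mm across, 85 mm tall; a bystander. Origin: at its underside.
- measure: narrow glass measure, 44 mm across, 160 mm tall; a bystander. Origin: at its underside.
- dish: shallow white dish, 60 mm across, 15 mm tall; a bystander. Origin: at its underside.
- tip_box: closed grey box, 80 x 115 x 60 mm tall; a bystander. Origin: at its underside.
- scoop: steel spatula, 170 mm long, lying flat; a bystander. Origin: on its underside near its middle.
Mind the look-alikes: they are no part of the job. What is shaped like the jar_large_b but purple is not meant.

How it is judged (in metres and radians):
On the way, in this order (a step that is already met when the one before it is completed fails the run):
1. the matching jar stands released in the bucket opposite the loaded jar (((distance of jar_large_a from where it was at the start of the episode below 0.02 m and horizontal distance between each of jar_large_a, jar_large_b and deck below 0.09 m and z of jar_large_b in the frame of deck between 0.0092 and 0.015 m and horizontal distance between jar_large_a and jar_large_b above 0.118 m and angle between each of jar_large_a, jar_large_b, jar_small_a, jar_small_b's own z axis and vertical below 0.1 rad and contact force between jar_large_b and the fingers below 1 N and linear speed of jar_large_b below 0.03 m/s and distance of each of jar_small_a, jar_small_b from where it was at the start of the episode below 0.03 m) or (distance of jar_large_b from where it was at the start of the episode below 0.02 m and horizontal distance between each of jar_large_b, jar_large_a and deck below 0.09 m and z of jar_large_a in the frame of deck between 0.0092 and 0.015 m and horizontal distance between jar_large_b and jar_large_a above 0.118 m and angle between each of jar_large_b, jar_large_a, jar_small_a, jar_small_b's own z axis and vertical below 0.1 rad and contact force between jar_large_a and the fingers below 1 N and linear speed of jar_large_a below 0.03 m/s and distance of each of jar_small_a, jar_small_b from where it was at the start of the episode below 0.03 m) or (distance of jar_small_a from where it was at the start of the episode below 0.02 m and horizontal distance between each of jar_small_a, jar_small_b and deck below 0.09 m and z of jar_small_b in the frame of deck between 0.0092 and 0.015 m and horizontal distance between jar_small_a and jar_small_b above 0.118 m and angle between each of jar_small_a, jar_small_b, jar_large_a, jar_large_b's own z axis and vertical below 0.1 rad and contact force between jar_small_b and the fingers below 1 N and linear speed of jar_small_b below 0.03 m/s and distance of each of jar_large_a, jar_large_b from where it was at the start of the episode below 0.03 m) or (distance of jar_small_b from where it was at the start of the episode below 0.02 m and horizontal distance between each of jar_small_b, jar_small_a and deck below 0.09 m and z of jar_small_a in the frame of deck between 0.0092 and 0.015 m and horizontal distance between jar_small_b and jar_small_a above 0.118 m and angle between each of jar_small_b, jar_small_a, jar_large_a, jar_large_b's own z axis and vertical below 0.1 rad and contact force between jar_small_a and the fingers below 1 N and linear speed of jar_small_a below 0.03 m/s and distance of each of jar_large_a, jar_large_b from where it was at the start of the episode below 0.03 m))), for 0.2 s.
2. the dome sits flat on the deck inside the collar, released (horizontal distance between dome and deck below 0.012 m and z of dome in the frame of deck below 0.004 m and angle between dome's own z axis and vertical below 0.03 rad and linear speed of dome below 0.02 m/s and contact force between dome and the fingers below 1 N), for 0.2 s.
At the end, for the whole second after the job is handed in: Matching jar upright (0.1 rad), released, on the floor of the opposite bucket (over 118 mm from the loaded jar, both under 90 mm from the deck centre); loaded jar moved under 20 mm, others under 30; dome released on the deck, 12 mm of centre, under 4 mm up, level to 0.03 rad (all of step 2 and ((distance of jar_large_a from where it was at the start of the episode below 0.02 m and horizontal distance between each of jar_large_a, jar_large_b and deck below 0.09 m and z of jar_large_b in the frame of deck between 0.0092 and 0.015 m and horizontal distance between jar_large_a and jar_large_b above 0.118 m and angle between each of jar_large_a, jar_large_b, jar_small_a, jar_small_b's own z axis and vertical below 0.1 rad and contact force between jar_large_b and the fingers below 1 N and linear speed of jar_large_b below 0.03 m/s and distance of each of jar_small_a, jar_small_b from where it was at the start of the episode below 0.03 m) or (distance of jar_large_b from where it was at the start of the episode below 0.02 m and horizontal distance between each of jar_large_b, jar_large_a and deck below 0.09 m and z of jar_large_a in the frame of deck between 0.0092 and 0.015 m and horizontal distance between jar_large_b and jar_large_a above 0.118 m and angle between each of jar_large_b, jar_large_a, jar_small_a, jar_small_b's own z axis and vertical below 0.1 rad and contact force between jar_large_a and the fingers below 1 N and linear speed of jar_large_a below 0.03 m/s and distance of each of jar_small_a, jar_small_b from where it was at the start of the episode below 0.03 m) or (distance of jar_small_a from where it was at the start of the episode below 0.02 m and horizontal distance between each of jar_small_a, jar_small_b and deck below 0.09 m and z of jar_small_b in the frame of deck between 0.0092 and 0.015 m and horizontal distance between jar_small_a and jar_small_b above 0.118 m and angle between each of jar_small_a, jar_small_b, jar_large_a, jar_large_b's own z axis and vertical below 0.1 rad and contact force between jar_small_b and the fingers below 1 N and linear speed of jar_small_b below 0.03 m/s and distance of each of jar_large_a, jar_large_b from where it was at the start of the episode below 0.03 m) or (distance of jar_small_b from where it was at the start of the episode below 0.02 m and horizontal distance between each of jar_small_b, jar_small_a and deck below 0.09 m and z of jar_small_a in the frame of deck between 0.0092 and 0.015 m and horizontal distance between jar_small_b and jar_small_a above 0.118 m and angle between each of jar_small_b, jar_small_a, jar_large_a, jar_large_b's own z axis and vertical below 0.1 rad and contact force between jar_small_a and the fingers below 1 N and linear speed of jar_small_a below 0.03 m/s and distance of each of jar_large_a, jar_large_b from where it was at the start of the episode below 0.03 m))); the robot touches nothing.
It fails at once if a jar or the cover is tipped by more than 0.6 rad (angle between any of jar_large_a, jar_large_b, jar_small_a, jar_small_b, dome's own z axis and vertical above 0.6 rad).
It fails at once if a bystander is moved more than 40 mm or tipped over (distance of any of reagent_1, reagent_2, beaker, measure, dish, tip_box, scoop from where it was at the start of the episode above 0.04 m or angle between any of reagent_1, reagent_2, beaker, measure, dish, tip_box, scoop's own z axis and vertical above 0.5 rad).
It also fails if it takes over 51 s, if anything falls off the work surface, if the arm or the gripper's body presses on something with over 40 N, if the wrist force passes 120 N, or if a joint passes its speed limit or range.

## Working session

There is one attempt and no reset: what is moved stays moved. The work goes in short steps, Python scripts to look and compute and a tool call to move; the robot and the scene stay as the last step left them, time stands still between calls to the robot, and variables do not carry over. Pictures are saved under pics/ and viewed, about 8 in all and at most 12, crops included, and the job is handed in when it is done.

Besides the shell and the picture viewer there is one more tool, called after ">>>" in YAML: its name, and indented under it one key for each argument. step_arm: Moves the arm, as the interface text tells. Scaled input: -1 to 1 covers 0.04 m each way for a shift and 0.08 rad each way for a turn. Its arguments: {"type":"object","properties":{"steps":{"type":"array"},"squeeze":{"type":"number"}},"required":["steps"]}

```bash
mkdir -p pics; ls; cat > h.py <<'E'
import numpy as np, cv2
from rig import env, cams, order
def grab(n, save=None):
    info=cams.camera_info(n); im,d=cams.get_image(n)
    if save: cv2.imwrite('pics/'+save, im[:,:,::-1]); np.savez('pics/'+save[:-4]+'.npz',im=im,d=d,**{k:np.array(v) for k,v in info.items()})
    return info,im,d
def cloud(info,d):
    K=np.array([[info['fx'],0,info['cx']],[0,info['fy'],info['cy']],[0,0,1]],float)
    h,w=d.shape; u,v=np.meshgrid(np.arange(w),np.arange(h))
    p=np.stack([u,v],-1).reshape(-1,1,2).astype(float)
    s=cv2.undistortPoints(p,K,np.array([float(info['k1']),0,0,0])).reshape(h,w,2)
    P=np.concatenate([s*d[...,None],d[...,None]],-1)
    E=np.array(info['extrinsics']); W=P@E[:3,:3].T+E[:3,3]
    W[d<=0]=np.nan
    return W
def load(n):
    z=np.load('pics/'+n+'.npz'); return z, z['im'], z['d'], cloud(z,z['d'])
E
python3 - <<'E'
from h import *
for n in ('scene','side'):
    i,im,d=grab(n,n+'1.png'); print(n,np.round(i['extrinsics'],3).tolist(),i['fx'],i['k1'])
s=env.observe(); print(s)
a=cv2.imread('pics/scene1.png');b=cv2.imread('pics/side1.png')
E
```

```text
pics
scene [[-0.778, 0.414, -0.472, 1.227], [0.628, 0.531, -0.57, 0.837], [0.015, -0.74, -0.673, 1.069], [0.0, 0.0, 0.0, 1.0]] 485.99126290440523 -0.06577953252669703
side [[0.686, -0.558, 0.467, -0.169], [-0.728, -0.518, 0.449, -0.642], [-0.009, -0.648, -0.762, 1.224], [0.0, 0.0, 0.0, 1.0]] 389.43327263192464 -0.06797306547083055
{'time_s': 0.1, 'q': array([-7.55899422e+01,  2.18386105e+01,  7.43799523e+01,  3.26164183e-04,
        8.38563922e+01, -1.23352080e+01]), 'qvel': array([-0.05446033, -0.09871529, -0.14063716,  0.09287962, -0.04806217,
        0.04380824]), 'joint_efforts': array([ 3.23503984e-03, -4.49216437e+01, -2.31661177e+01, -2.16558597e-04,
        3.66956054e-03,  2.61908298e-05]), 'position': array([ 0.2474585 , -0.49092673,  0.24976231]), 'tool_rot': array([[ 4.50023904e-01, -8.93016452e-01, -3.20079375e-04],
       [-8.93015596e-01, -4.50023928e-01,  1.26846248e-03],
       [-1.27680124e-03, -2.85002563e-04, -9.99999144e-01]]), 'ft_force': array([ 0.00922416, -0.08636407,  0.32792588]), 'wrist_torque': array([ 0.02797924, -0.04630519, -0.01623874]), 'grip_width': 0.08563625498034254}
```

View pics/scene1.png

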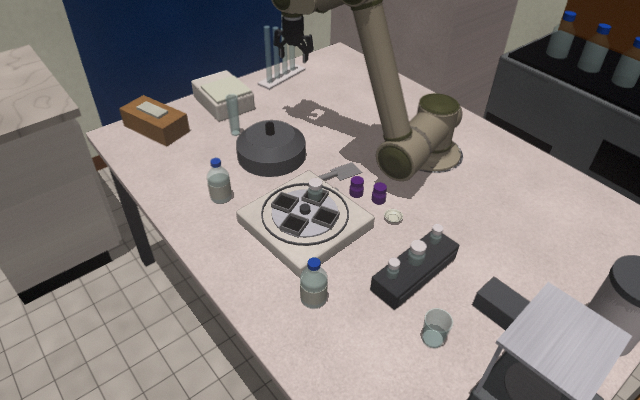

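View pics/side1.png

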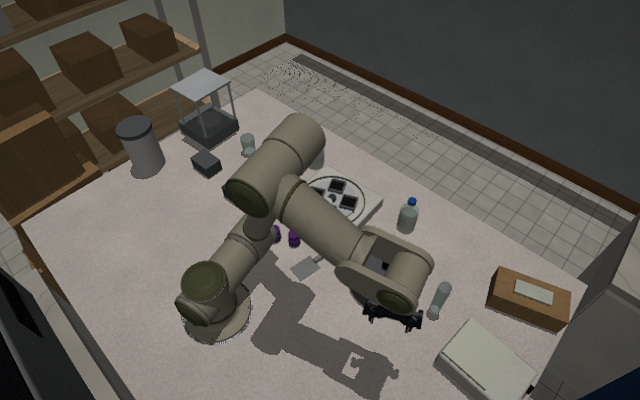

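The scene shows the dome at (271,147), the rotor centre at (305,211) and the loaded jar at (315,190). The block jars are at (393,267), (418,250) and (437,236). The purple look-alikes at (357,187) and (380,193) are not meant. Next I'll measure positions and check the jar sizes in one enlarged crop.

```bash
python3 - <<'E'
from h import *
z,im,d,W=load('scene1')
c=im[165:310,230:470][:,:,::-1]; cv2.imwrite('pics/crop1.png',cv2.resize(c,(792,478),interpolation=cv2.INTER_CUBIC))
for n,(u,v) in dict(j1=(393,262),j2=(418,245),j3=(437,231),loaded=(315,184),b_op=(293,224),bl=(285,202),br=(325,217),hub=(305,210),deckL=(245,215),deckR=(366,218),deckN=(305,262),deckF=(309,178),knob=(270,126),dome=(271,135),blk1=(374,284),blk2=(458,236),p1=(357,180)).items():
    print(n,np.round(W[v,u],3))
Z=W[...,2]
# jars' caps: points by height
def reg(u0,u1,v0,v1,lo,hi):
    P=W[v0:v1,u0:u1].reshape(-1,3); P=P[(P[:,2]>lo)&(P[:,2]<hi)]; return P
for n,b in dict(j1=(382,406,252,280),j2=(406,430,236,262),j3=(430,446,222,246),loaded=(303,328,174,200)).items():
    P=reg(*b,0.07 if n!='loaded' else .075,.2); t=P[:,2].max(); T=P[P[:,2]>t-.006]
    print(n,'top',round(t,4),'n',len(T),'min',T.min(0)[:2].round(3),'max',T.max(0)[:2].round(3), cv2.minEnclosingCircle(T[:,:2].astype(np.float32)), 'all',P[:,:2].mean(0).round(3), cv2.minEnclosingCircle(P[P[:,2]>t-.045][:,:2].astype(np.float32)))
E
```

```text
j1 [0.563 0.346 0.116]
j2 [0.473 0.349 0.121]
j3 [0.388 0.343 0.114]
loaded [ 0.532 -0.009  0.12 ]
b_op [0.651 0.038 0.062]
bl [ 0.612 -0.054  0.058]
br [0.557 0.07  0.058]
hub [0.596 0.024 0.075]
deckL [ 0.733 -0.092  0.047]
deckR [0.458 0.142 0.05 ]
deckN [0.705 0.164 0.05 ]
deckF [ 0.476 -0.109  0.047]
knob [ 0.474 -0.326  0.133]
dome [ 0.47  -0.329  0.092]
blk1 [0.603 0.329 0.041]
blk2 [0.254 0.338 0.   ]
p1 [0.372 0.007 0.062]
j1 top 0.1202 n 66 min [0.545 0.334] max [0.575 0.361] ((0.5610165596008301, 0.34828710556030273), 0.015966035425662994) all [0.565 0.351] ((0.5606780052185059, 0.3474339246749878), 0.016656558960676193)
j2 top 0.1253 n 119 min [0.453 0.33 ] max [0.493 0.37 ] ((0.4736659824848175, 0.35069510340690613), 0.021192017942667007) all [0.48  0.355] ((0.4737534821033478, 0.35029137134552), 0.02424277924001217)
j3 top 0.1209 n 47 min [0.367 0.324] max [0.397 0.351] ((0.38253486156463623, 0.3358108699321747), 0.01610427349805832) all [0.385 0.34 ] ((0.3814045488834381, 0.33499738574028015), 0.017469942569732666)
loaded top 0.1257 n 77 min [ 0.508 -0.034] max [0.548 0.006] ((0.5283880233764648, -0.013562841340899467), 0.021629024296998978) all [ 0.533 -0.008] ((0.5278251767158508, -0.01263245940208435), 0.02413359470665455)
```

View pics/crop1.png

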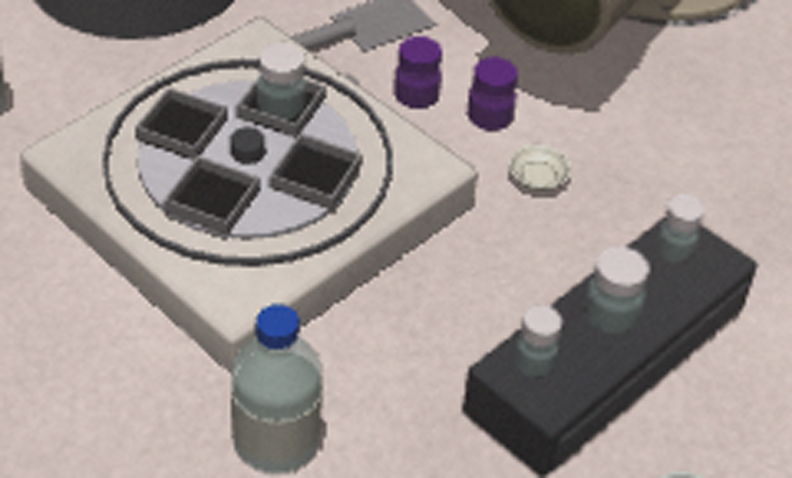

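The two large jars are the loaded one (cap r≈21.6 mm, top z 0.126) and the middle block jar at (418,250) (r≈21.2 mm). The end jars are small (r≈16 mm). The match is therefore the middle block jar, and the target is the bucket at about (293,224).

```bash
python3 - <<'E'
from h import *
from scipy.optimize import least_squares
z,im,d,W=load('scene1')
def circ(P,r=None):
    f=(lambda p:np.hypot(P[:,0]-p[0],P[:,1]-p[1])-(r or p[2]))
    s=least_squares(f,[*P[:,:2].mean(0),r or .1],loss='soft_l1',f_scale=.002); return s.x.round(4),len(P),round(float(np.median(abs(s.fun))),4)
V=W.reshape(-1,3); C=im.reshape(-1,3).astype(int)
c=np.array([.595,.02]); R=np.hypot(*(V[:,:2]-c).T); dark=C.max(1)<90
m=dark&(R>.115)&(R<.145)&(V[:,2]>.045)&(V[:,2]<.065); print('collar',circ(V[m]))
m=(R<.03)&(V[:,2]>.07)&(V[:,2]<.1); print('hub',V[m].min(0),V[m].max(0),m.sum())
k=np.hypot(*(V[:,:2]-[.474,-.326]).T)
m=(k<.05)&(V[:,2]>.127); print('knobtop',cv2.minEnclosingCircle(V[m][:,:2].astype(np.float32)),m.sum(),V[m][:,2].max())
m=(k<.15)&(V[:,2]>.015)&(V[:,2]<.06); print('domeside',circ(V[m]))
m=(abs(V[:,2]-.05)<.006)&(R<.23)&(C.min(1)>120); q=cv2.minAreaRect(V[m][:,:2].astype(np.float32)); print('deck rect',q, cv2.boxPoints(q).round(3).tolist())
# bucket rims
for n,g in dict(op=(.655,.05),a=(.62,-.045),b=(.56,.085),ld=(.53,-.012)).items():
    r=abs(V[:,:2]-g).max(1); m=(r<.06)&(V[:,2]>.0685)&(V[:,2]<.078)
    # remove hub
    m&=np.hypot(*(V[:,:2]-[.593,.02]).T)>.03
    print(n,m.sum(),cv2.minAreaRect(V[m][:,:2].astype(np.float32)))
# tall bystanders
m=((V[:,2]>.07)&(V[:,2]<.2)&(np.hypot(*V[:,:2].T)<1.1)).reshape(im.shape[:2]).astype(np.uint8)
n,l,s,_=cv2.connectedComponentsWithStats(m)
for i in range(1,n):
    if s[i,4]>40:
        P=W[l==i]; print('obj px',s[i],'xy',P.min(0).round(3),P.max(0).round(3))
E
```

```text
collar (array([0.5898, 0.0141, 0.1283]), 306, 0.0011)
hub [ 0.57195552 -0.00281485  0.07006667] [0.62351536 0.04269858 0.08132125] 75
knobtop ((0.4705243706703186, -0.33596742153167725), 0.015316592529416084) 48 0.13981180739753274
domeside (array([ 0.4687, -0.3386,  0.1221]), 701, 0.0014)
deck rect ((0.5892962217330933, 0.013185471296310425), (0.3014514148235321, 0.30347514152526855), 3.9220597743988037) [[0.42899999022483826, 0.15399999916553497], [0.4490000009536743, -0.14900000393390656], [0.75, -0.12800000607967377], [0.7289999723434448, 0.17499999701976776]]
op 124 ((0.6450677514076233, 0.04649224132299423), (0.07482896000146866, 0.08769487589597702), 25.31342124938965)
a 142 ((0.6222662925720215, -0.03673776239156723), (0.10498117655515671, 0.08384040743112564), 22.16576385498047)
b 126 ((0.5719377398490906, 0.06466180831193924), (0.08064040541648865, 0.09135895222425461), 23.170345306396484)
ld 139 ((0.5355711579322815, -0.00939120352268219), (0.09609726071357727, 0.1083565354347229), 10.800986289978027)
obj px [ 382    3  134   59 3309] xy [-1.011 -0.78   0.07 ] [-0.482 -0.3
[... 990 characters left out ...]
xy [ 0.572 -0.003  0.07 ] [0.607 0.03  0.081]
obj px [312 205  21  21  62] xy [0.53  0.036 0.07 ] [0.6   0.11  0.078]
obj px [291 213  18  20  46] xy [0.61  0.008 0.07 ] [0.661 0.08  0.078]
obj px [430 224  13  19 180] xy [0.366 0.323 0.071] [0.397 0.351 0.121]
obj px [408 240  19  25 378] xy [0.45  0.33  0.071] [0.498 0.374 0.125]
obj px [300 257  28  37 731] xy [0.708 0.214 0.07 ] [0.776 0.279 0.154]
obj px [386 258  15  20 220] xy [0.545 0.333 0.07 ] [0.576 0.364 0.12 ]
obj px [ 589  274   51   69 1586] xy [0.231 0.73  0.07 ] [0.294 0.864 0.2  ]
obj px [424 308  30  28 297] xy [0.55 0.49 0.07] [0.619 0.558 0.09 ]
obj px [ 475  352   94   48 2152] xy [0.506 0.677 0.07 ] [0.654 0.832 0.2  ]
```

Measured positions, all consistent with the given sizes:

| Item | Position |
|---|---|
| Deck centre | (0.590, 0.014) |
| Rotor cross angle | about 23.4° |
| Target bucket | about (0.652, 0.041) |
| Matching jar | (0.474, 0.350) |
| Dome | (0.470, -0.337) |

Next I'll move above the jar.

>>> step_arm:
  steps:
    - {"xyz": [0, 0, 0], "turn": [0, 0, 0.99], "gripper": 1}
    - {"xyz": [0, 0, 0], "turn": [0, 0, 0.99], "gripper": 1}
    - {"xyz": [0, 0, 0], "turn": [0, 0, 0.99], "gripper": 1}
    - {"xyz": [0, 0, 0], "turn": [0, 0, 0.99], "gripper": 1}
    - {"xyz": [0, 0, 0], "turn": [0, 0, 0.99], "gripper": 1}
    - {"xyz": [-0.936, -0.323, 0], "turn": [0, 0, 0], "gripper": 1}
    - {"xyz": [-0.936, -0.323, 0], "turn": [0, 0, 0], "gripper": 1}
    - {"xyz": [-0.936, -0.323, 0], "turn": [0, 0, 0], "gripper": 1}
    - {"xyz": [-0.936, -0.323, 0], "turn": [0, 0, 0], "gripper": 1}
    - {"xyz": [-0.936, -0.323, 0], "turn": [0, 0, 0], "gripper": 1}
    - {"xyz": [-0.936, -0.323, 0], "turn": [0, 0, 0], "gripper": 1}
    - {"xyz": [-0.936, -0.323, 0], "turn": [0, 0, 0], "gripper": 1}
    - {"xyz": [-0.936, -0.323, 0], "turn": [0, 0, 0], "gripper": 1}
    - {"xyz": [-0.936, -0.323, 0], "turn": [0, 0, 0], "gripper": 1}
    - {"xyz": [-0.936, -0.323, 0], "turn": [0, 0, 0], "gripper": 1}
    - {"xyz": [-0.936, -0.323, 0], "turn": [0, 0, 0], "gripper": 1}
    - {"xyz": [-0.936, -0.323, 0], "turn": [0, 0, 0], "gripper": 1}
    - {"xyz": [-0.936, -0.323, 0], "turn": [0, 0, 0], "gripper": 1}
    - {"xyz": [-0.936, -0.323, 0], "turn": [0, 0, 0], "gripper": 1}
    - {"xyz": [-0.936, -0.323, 0], "turn": [0, 0, 0], "gripper": 1}

```text
time_s: 1.77
position: [0.4009, 0.0849, 0.2503]
tool_rot: [[0.071, -0.997, -0.0], [-0.997, -0.071, -0.0], [0.0, 0.0, -1.0]]
ft_force: [0.3, -1.3, -0.3]
grip_width: 0.0857
```

>>> step_arm:
  steps:
    - {"xyz": [-0.936, -0.323, 0], "turn": [0, 0, 0], "gripper": 1}
    - {"xyz": [-0.936, -0.323, 0], "turn": [0, 0, 0], "gripper": 1}
    - {"xyz": [-0.936, -0.323, 0], "turn": [0, 0, 0], "gripper": 1}
    - {"xyz": [-0.936, -0.323, 0], "turn": [0, 0, 0], "gripper": 1}
    - {"xyz": [-0.936, -0.323, 0], "turn": [0, 0, 0], "gripper": 1}
    - {"xyz": [-0.936, -0.323, 0], "turn": [0, 0, 0], "gripper": 1}
    - {"xyz": [-0.936, -0.323, 0], "turn": [0, 0, 0], "gripper": 1}
    - {"xyz": [0, 0, 0], "turn": [0, 0, 0], "gripper": 1}
    - {"xyz": [0, 0, 0], "turn": [0, 0, 0], "gripper": 1}

```text
time_s: 2.52
position: [0.4725, 0.3519, 0.2491]
tool_rot: [[0.073, -0.997, -0.002], [-0.997, -0.073, -0.001], [0.001, 0.002, -1.0]]
ft_force: [0.0, -0.4, 0.3]
grip_width: 0.0853
```

```bash
python3 - <<'E'
from h import *
i,im,d=grab('wrist','w1.png'); s=env.observe(); print(s['time_s'],s['position'],s['q'].round(1)); print(np.round(i['extrinsics'],3))
W=cloud(i,d); V=W.reshape(-1,3)
for n,g,r in (('j1',(.561,.348),.03),('j2',(.474,.35),.035),('j3',(.382,.336),.03)):
    P=V[np.hypot(*(V[:,:2]-g).T)<r]; 
    P=P[(P[:,2]>.07)&(P[:,2]<.2)]
    if len(P)<20: print(n,len(P)); continue
    t=np.percentile(P[:,2],98); T=P[P[:,2]>t-.006]; print(n,len(T),t,cv2.minEnclosingCircle(T[:,:2].astype(np.float32)))
E
```

```text
2.5667 [0.47245589 0.35071643 0.24954345] [ 25.1  25.8  68.   -0.   86.3 111. ]
[[ 0.074 -0.954 -0.291  0.546]
 [-0.997 -0.071 -0.022  0.358]
 [ 0.     0.292 -0.956  0.372]
 [ 0.     0.     0.     1.   ]]
j1 1190 0.11701211444871773 ((0.5585001707077026, 0.3475050628185272), 0.015020111575722694)
j2 1860 0.12184979663299415 ((0.4715467393398285, 0.3502364158630371), 0.020784415304660797)
j3 742 0.1164349143855952 ((0.37757933139801025, 0.3371126055717468), 0.015401287004351616)
```

View pics/w1.png

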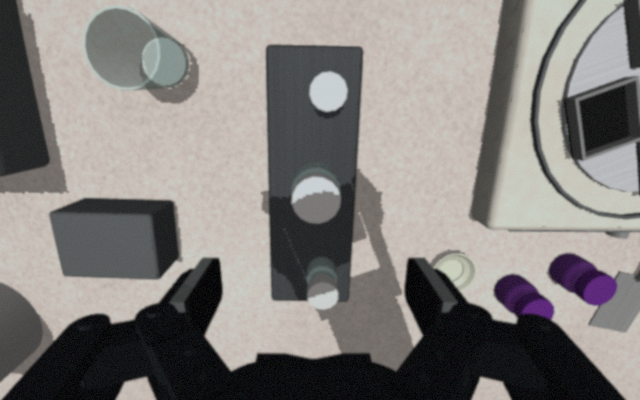

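The wrist view shows the large jar at (316,199), between the small ones at (328,91) and (322,290). It measures (0.4715, 0.350), and the tool is centred over it within 1–2 mm. Next I'll go down and grip.

>>> step_arm:
  steps:
    - {"xyz": [0, 0, 0.9], "turn": [0, 0, 0], "gripper": 1}
    - {"xyz": [0, 0, 0.9], "turn": [0, 0, 0], "gripper": 1}
    - {"xyz": [0, 0, 0.7], "turn": [0, 0, 0], "gripper": 1}
    - {"xyz": [0, 0, 0.6], "turn": [0, 0, 0], "gripper": 1}
    - {"xyz": [0, 0, 0.4], "turn": [0, 0, 0], "gripper": 1}
    - {"xyz": [0, 0, 0.31], "turn": [0, 0, 0], "gripper": 1}
    - {"xyz": [0, 0, 0], "turn": [0, 0, 0], "gripper": 1}
    - {"xyz": [0, 0, 0], "turn": [0, 0, 0], "gripper": 0.3}
    - {"xyz": [0, 0, 0], "turn": [0, 0, 0], "gripper": 0.2}
    - {"xyz": [0, 0, 0], "turn": [0, 0, 0], "gripper": 0.1}
    - {"xyz": [0, 0, 0], "turn": [0, 0, 0], "gripper": 0}
    - {"xyz": [0, 0, 0], "turn": [0, 0, 0], "gripper": -0.2}
    - {"xyz": [0, 0, 0], "turn": [0, 0, 0], "gripper": -0.5}
    - {"xyz": [0, 0, 0], "turn": [0, 0, 0], "gripper": -1}
    - {"xyz": [0, 0, 0], "turn": [0, 0, 0], "gripper": -1}
    - {"xyz": [0, 0, 0], "turn": [0, 0, 0], "gripper": -1}
  squeeze: 35

```text
time_s: 3.9
position: [0.4732, 0.3505, 0.0995]
tool_rot: [[0.071, -0.997, 0.002], [-0.997, -0.071, 0.001], [-0.0, -0.002, -1.0]]
ft_force: [-1.6, -1.5, 6.2]
grip_width: 0.0433
```

>>> step_arm:
  steps:
    - {"xyz": [0, 0, 0], "turn": [0, 0, 0], "gripper": -1}
    - {"xyz": [0, 0, 0], "turn": [0, 0, 0], "gripper": -1}
    - {"xyz": [0, 0, -0.1], "turn": [0, 0, 0], "gripper": -1}
    - {"xyz": [0, 0, -0.2], "turn": [0, 0, 0], "gripper": -1}
    - {"xyz": [0, 0, -0.2], "turn": [0, 0, 0], "gripper": -1}
    - {"xyz": [0, 0, 0], "turn": [0, 0, 0], "gripper": -1}
    - {"xyz": [0, 0, 0], "turn": [0, 0, 0], "gripper": -1}

```text
time_s: 4.48
position: [0.473, 0.3507, 0.1187]
tool_rot: [[0.071, -0.997, 0.001], [-0.997, -0.071, 0.001], [-0.001, -0.001, -1.0]]
ft_force: [0.4, -0.0, -1.4]
grip_width: 0.0437
```

```bash
python3 - <<'E'
from h import *
s=env.observe(); print(s['position'],s['ft_force'],s['wrist_torque'],s['grip_width'])
i,im,d=grab('scene','s2.png'); 
W=cloud(i,d);V=W[236:270,402:436].reshape(-1,3)
cv2.imwrite('pics/s2c.png',cv2.resize(im[190:300,340:480][:,:,::-1],(700,550),interpolation=cv2.INTER_CUBIC))
E
```

```text
[0.47298206 0.35069645 0.1186677 ] [ 3.58585929e-01 -7.65221766e-04 -1.42386020e+00] [-0.01074577 -0.00738837 -0.06322493] 0.04372402752010174
```

View pics/s2c.png

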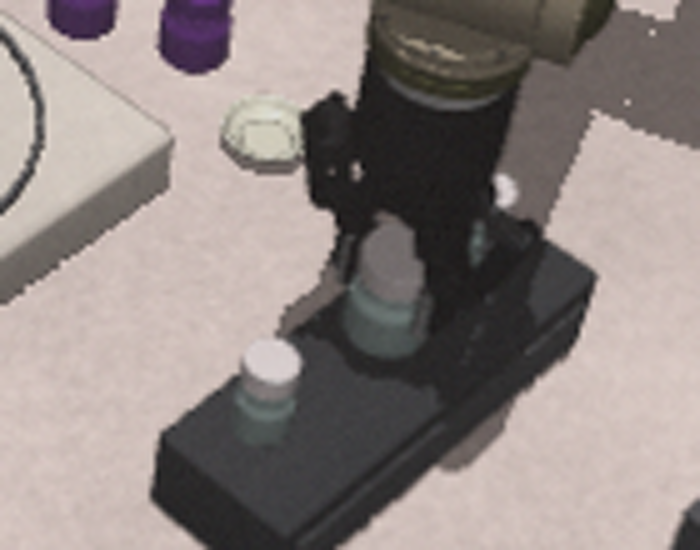

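The crop shows the jar hanging upright between the pads. The weight reads about 1.4 N and the two small jars have not moved. Next I'll lift and carry it to above the target bucket.

>>> step_arm:
  steps:
    - {"xyz": [0, 0, -0.5], "turn": [0, 0, 0], "gripper": -1}
    - {"xyz": [0, 0, -0.8], "turn": [0, 0, 0], "gripper": -1}
    - {"xyz": [0, 0, -0.8], "turn": [0, 0, 0], "gripper": -1}
    - {"xyz": [0, 0, -0.7], "turn": [0, 0, -0.842], "gripper": -1}
    - {"xyz": [0, 0, 0], "turn": [0, 0, -0.842], "gripper": -1}
    - {"xyz": [0, 0, 0], "turn": [0, 0, -0.842], "gripper": -1}
    - {"xyz": [0, 0, 0], "turn": [0, 0, -0.842], "gripper": -1}
    - {"xyz": [0, 0, 0], "turn": [0, 0, -0.842], "gripper": -1}
    - {"xyz": [0.5, -0.06, 0], "turn": [0, 0, 0], "gripper": -1}
    - {"xyz": [0.9, -0.1, 0], "turn": [0, 0, 0], "gripper": -1}
    - {"xyz": [0.9, -0.1, 0], "turn": [0, 0, 0], "gripper": -1}
    - {"xyz": [0.9, -0.1, 0], "turn": [0, 0, 0], "gripper": -1}
    - {"xyz": [0.9, -0.1, 0], "turn": [0, 0, 0], "gripper": -1}
    - {"xyz": [0.9, -0.1, 0], "turn": [0, 0, 0], "gripper": -1}
    - {"xyz": [0.9, -0.1, 0], "turn": [0, 0, 0], "gripper": -1}
    - {"xyz": [0.9, -0.1, 0], "turn": [0, 0, 0], "gripper": -1}
    - {"xyz": [0.9, -0.1, 0], "turn": [0, 0, 0], "gripper": -1}
    - {"xyz": [0.9, -0.1, 0], "turn": [0, 0, 0], "gripper": -1}
    - {"xyz": [0.3, -0.04, 0], "turn": [0, 0, 0], "gripper": -1}
    - {"xyz": [0, 0, 0], "turn": [0, 0, 0], "gripper": -1}

```text
time_s: 6.2
position: [0.6516, 0.0366, 0.2286]
tool_rot: [[0.393, -0.92, -0.001], [-0.92, -0.393, -0.0], [-0.0, 0.001, -1.0]]
ft_force: [0.1, 0.2, -1.8]
grip_width: 0.0436
```

```bash
python3 - <<'E'
from h import *
i,im,d=grab('wrist','w2.png'); s=env.observe(); print(s['time_s'],s['position'],s['ft_force'],s['grip_width'],s['qvel'].round(2)); print(s['tool_rot'].round(3))
W=cloud(i,d)
cv2.imwrite('pics/w2h.png',im[:,:,::-1])
V=W.reshape(-1,3); 
c=np.array([.59,.014]);u=np.array([.918,.397]);p=np.array([-.397,.918])
m=(V[:,2]>.069)&(V[:,2]<.079)&(np.hypot(*(V[:,:2]-c).T)<.12)
a=(V[m][:,:2]-c)@u; b=(V[m][:,:2]-c)@p
for n,k in dict(op=(a>.03)&(abs(b)<.05),bp=(b>.03)&(abs(a)<.05),bn=(b<-.03)&(abs(a)<.05)).items():
    print(n,k.sum(),(np.percentile(a[k],[1,99])).round(4) if k.sum() else '',np.percentile(b[k],[1,99]).round(4) if k.sum() else '')
E
```

```text
6.25 [0.65072612 0.03866579 0.22893414] [-0.5534388   0.40619399 -1.39358789] 0.04421624299731384 [ 2.49 -1.42  1.47  0.52 -0.01  0.53]
[[ 0.395 -0.919 -0.002]
 [-0.919 -0.395  0.   ]
 [-0.001  0.001 -1.   ]]
op 709 [0.0346 0.0966] [-0.0284  0.0335]
bp 618 [-0.0346  0.048 ] [0.0305 0.1003]
bn 515 [-0.0302  0.0307] [-0.098  -0.0373]
```

View pics/w2h.png

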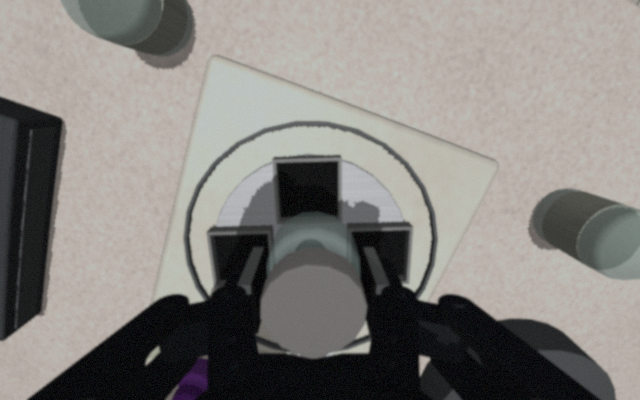

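The wrist view shows the held jar (310,300) and the empty target bucket behind it (308,187), square to the view. The bucket centre works out at about (0.6505, 0.0415), so the correction is about 2 mm. Next I'll lower to just above the walls.

>>> step_arm:
  steps:
    - {"xyz": [-0.04, 0, 0], "turn": [0, 0, 0], "gripper": -1}
    - {"xyz": [0, 0, 0.7], "turn": [0, 0, 0], "gripper": -1}
    - {"xyz": [0, 0, 0.8], "turn": [0, 0, 0], "gripper": -1}
    - {"xyz": [0, 0, 0.6], "turn": [0, 0, 0], "gripper": -1}
    - {"xyz": [0, 0, 0.4], "turn": [0, 0, 0], "gripper": -1}
    - {"xyz": [0, 0, 0.2], "turn": [0, 0, 0], "gripper": -1}
    - {"xyz": [0, 0, 0], "turn": [0, 0, 0], "gripper": -1}
    - {"xyz": [0, 0, 0], "turn": [0, 0, 0], "gripper": -1}

```text
time_s: 6.92
position: [0.65, 0.042, 0.1229]
tool_rot: [[0.397, -0.918, 0.001], [-0.918, -0.397, -0.0], [0.0, -0.001, -1.0]]
ft_force: [-0.4, 0.6, -1.3]
grip_width: 0.0437
```

```bash
python3 - <<'E'
from h import *
s=env.observe(); print(s['position'],s['ft_force'])
i,im,d=grab('scene','s3.png')
W=cloud(i,d); V=W[160:250,260:350].reshape(-1,3)
c=np.array([.59,.014]);u=np.array([.918,.397]);p=np.array([-.397,.918])
P=V[(np.hypot(*(V[:,:2]-[.65,.04]).T)<.03)&(V[:,2]>.085)&(V[:,2]<.112)]
print(len(P)); f=P[:,:2]; print('jar visible a,b range',np.percentile((f-c)@u,[2,98]),np.percentile((f-c)@p,[2,98]), 'z',P[:,2].min())
cv2.imwrite('pics/s3c.png',cv2.resize(im[160:260,240:370][:,:,::-1],(780,600),interpolation=cv2.INTER_CUBIC))
E
```

```text
[0.65004064 0.04202051 0.1228811 ] [-0.44225375  0.55041765 -1.33494259]
92
jar visible a,b range [0.06733738 0.08984232] [-0.01534438  0.02418206] z 0.08541284509310632
```

View pics/s3c.png

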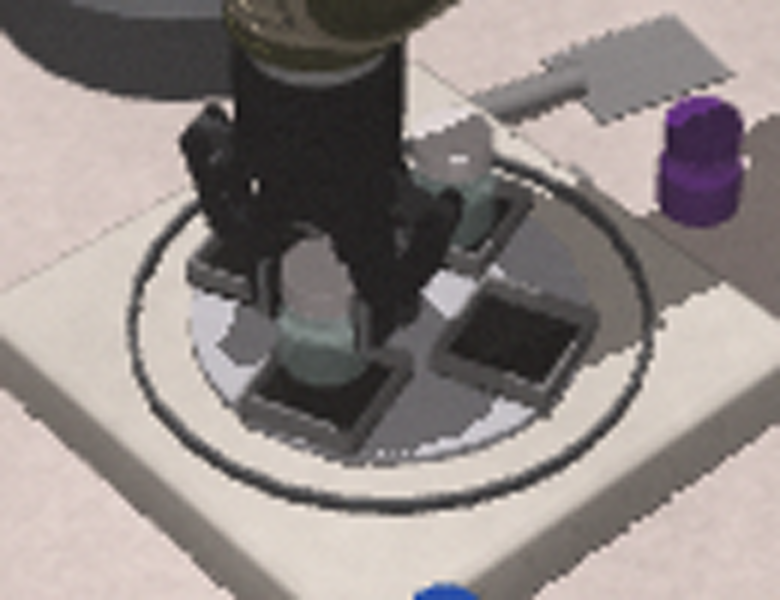

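The crop shows the jar hovering over the target bucket, about centred (jar a≈0.067, b≈0.001 against bucket a≈0.066–0.068, b≈0.001–0.003). Next I'll lower it in.

>>> step_arm:
  steps:
    - {"xyz": [0, 0, 0.15], "turn": [0, 0, 0], "gripper": -1}
    - {"xyz": [0, 0, 0.15], "turn": [0, 0, 0], "gripper": -1}
    - {"xyz": [0, 0, 0.12], "turn": [0, 0, 0], "gripper": -1}
    - {"xyz": [0, 0, 0.08], "turn": [0, 0, 0], "gripper": -1}
    - {"xyz": [0, 0, 0.03], "turn": [0, 0, 0], "gripper": -1}
    - {"xyz": [0, 0, 0], "turn": [0, 0, 0], "gripper": -1}
    - {"xyz": [0, 0, 0], "turn": [0, 0, 0], "gripper": -1}

```text
time_s: 7.55
position: [0.6501, 0.041, 0.1008]
tool_rot: [[0.396, -0.918, 0.0], [-0.918, -0.396, -0.0], [0.0, -0.0, -1.0]]
ft_force: [0.1, 0.2, -0.3]
grip_width: 0.0441
```

>>> step_arm:
  steps:
    - {"xyz": [0, 0, 0.025], "turn": [0, 0, 0], "gripper": -1}
    - {"xyz": [0, 0, 0], "turn": [0, 0, 0], "gripper": -1}
    - {"xyz": [0, 0, 0], "turn": [0, 0, 0], "gripper": -1}

```text
time_s: 7.8
position: [0.65, 0.041, 0.0998]
tool_rot: [[0.396, -0.918, 0.0], [-0.918, -0.396, -0.0], [0.0, -0.0, -1.0]]
ft_force: [-0.7, -0.2, -0.2]
grip_width: 0.0438
```

>>> step_arm:
  steps:
    - {"xyz": [0, 0, 0], "turn": [0, 0, 0], "gripper": 0.05}
    - {"xyz": [0, 0, 0], "turn": [0, 0, 0], "gripper": 0.12}
    - {"xyz": [0, 0, 0], "turn": [0, 0, 0], "gripper": 0.2}
    - {"xyz": [0, 0, 0], "turn": [0, 0, 0], "gripper": 0.35}
    - {"xyz": [0, 0, 0], "turn": [0, 0, 0], "gripper": 0.6}
    - {"xyz": [0, 0, 0], "turn": [0, 0, 0], "gripper": 0.6}
    - {"xyz": [0, 0, 0], "turn": [0, 0, 0], "gripper": 0.6}
    - {"xyz": [0, 0, -0.3], "turn": [0, 0, 0], "gripper": 0.6}
    - {"xyz": [0, 0, -0.7], "turn": [0, 0, 0], "gripper": 0.6}
    - {"xyz": [0, 0, -0.9], "turn": [0, 0, 0], "gripper": 0.6}
    - {"xyz": [0, 0, -0.9], "turn": [0, 0, 0], "gripper": 0.6}
    - {"xyz": [0, 0, -0.9], "turn": [0, 0, 0], "gripper": 0.6}
    - {"xyz": [0, 0, 0], "turn": [0, 0, 0], "gripper": 0.6}
    - {"xyz": [0, 0, 0], "turn": [0, 0, 0], "gripper": 0.6}

```text
time_s: 8.97
position: [0.6504, 0.041, 0.2499]
tool_rot: [[0.396, -0.918, 0.005], [-0.918, -0.396, -0.001], [0.002, -0.004, -1.0]]
ft_force: [0.1, -0.5, -1.0]
grip_width: 0.068
```

```bash
python3 - <<'E'
from h import *
s=env.observe(); print(s['time_s'],s['position'],s['tool_rot'][:,0].round(4),s['ft_force'])
i,im,d=grab('wrist','w4.png'); V=cloud(i,d).reshape(-1,3)
i2,im2,d2=grab('scene','s4.png'); S=cloud(i2,d2).reshape(-1,3)
def circ(V,g,lo,hi,r=.03):
    P=V[(np.hypot(*(V[:,:2]-g).T)<r)&(V[:,2]>lo)&(V[:,2]<hi)]
    if len(P)<8: return len(P)
    return len(P),P[:,2].mean().round(4),P[:,2].std().round(4),cv2.minEnclosingCircle(P[:,:2].astype(np.float32))
for n,A in (('wrist',V),('scene',S)):
    print(n,'placed',circ(A,(.65,.041),.114,.13)); print(n,'loaded',circ(A,(.528,-.013),.114,.13)); print(n,'knob',circ(A,(.47,-.337),.127,.145)); print(n,'deckcoll',)
q=np.vstack([cv2.resize(im[:,:,::-1],(640,400)),cv2.resize(im2[160:260,240:400][:,:,::-1],(320,200))[:,:320].repeat(1,0) if 0 else np.zeros((0,640,3),np.uint8)])
cv2.imwrite('pics/w4v.png',q)
E
```

```text
8.9667 [0.65044616 0.04104689 0.2498761 ] [ 0.3964 -0.9181  0.0023] [ 0.074086   -0.49023315 -1.01575006]
wrist placed (1859, np.float64(0.1205), np.float64(0.001), ((0.6483033299446106, 0.041273318231105804), 0.02097000926733017))
wrist loaded (1283, np.float64(0.12), np.float64(0.0014), ((0.5262190699577332, -0.014073176309466362), 0.02127825655043125))
wrist knob 0
wrist deckcoll
scene placed (137, np.float64(0.1208), np.float64(0.0023), ((0.650653600692749, 0.04090588539838791), 0.02194751426577568))
scene loaded (113, np.float64(0.1208), np.float64(0.0023), ((0.5283558368682861, -0.01382422260940075), 0.02226129360496998))
scene knob (46, np.float64(0.1338), np.float64(0.0025), ((0.47170373797416687, -0.3345048129558563), 0.01588347740471363))
scene deckcoll
```

View pics/w4v.png

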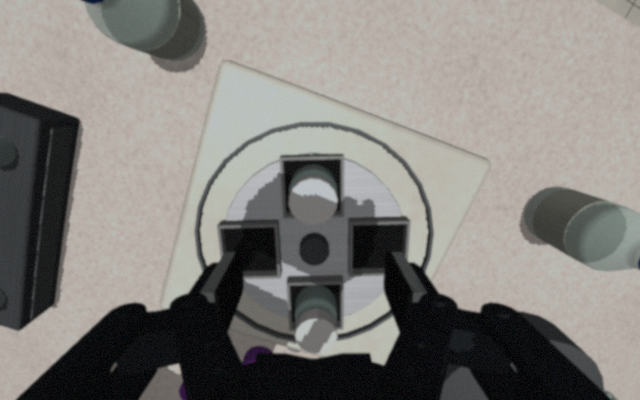

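The wrist view shows the jar in the far bucket at (313,190) and the loaded one at (315,320). Cap tops agree (0.1205 and 0.1200 m) and the separation is about 0.134 m, so the jar is on the bucket floor. Next I'll refine the deck centre from this picture and move to the dome.

```bash
python3 - <<'E'
from h import *
from scipy.optimize import least_squares
for n in('w4','s4','scene1'):
    z,im,d,W=load(n); V=W.reshape(-1,3);C=im.reshape(-1,3).astype(int)
    R=np.hypot(*(V[:,:2]-[.59,.014]).T)
    for lo,hi in((.118,.14),(.122,.137)):
        m=(C.max(1)<100)&(R>lo)&(R<hi)&(V[:,2]>.047)&(V[:,2]<.064)
        P=V[m]; s=least_squares(lambda p:np.hypot(P[:,0]-p[0],P[:,1]-p[1])-p[2],[.59,.014,.129],loss='soft_l1',f_scale=.001); print(n,m.sum(),s.x.round(4),np.median(abs(s.fun)).round(4))
x=np.array([.396,-.918]);y=np.array([-.918,-.396]);D=np.array([.4703,-.3365])-[.6504,.041]
print(D@x/.04,D@y/.04)
E
```

```text
w4 2007 [0.5876 0.0141 0.1273] 0.0006
w4 1983 [0.5876 0.0141 0.1273] 0.0006
s4 369 [0.5898 0.0144 0.1285] 0.0013
s4 367 [0.5898 0.0144 0.1284] 0.0012
scene1 405 [0.5896 0.0141 0.1283] 0.0012
scene1 403 [0.5896 0.0141 0.1283] 0.0012
6.880635 7.870545000000001
```

>>> step_arm:
  steps:
    - {"xyz": [0.573, 0.656, 0], "turn": [0, 0, 0], "gripper": 0.6}
    - {"xyz": [0.573, 0.656, 0], "turn": [0, 0, 0], "gripper": 0.6}
    - {"xyz": [0.573, 0.656, 0], "turn": [0, 0, 0], "gripper": 0.6}
    - {"xyz": [0.573, 0.656, 0], "turn": [0, 0, 0], "gripper": 0.6}
    - {"xyz": [0.573, 0.656, 0], "turn": [0, 0, 0], "gripper": 0.6}
    - {"xyz": [0.573, 0.656, 0], "turn": [0, 0, 0], "gripper": 0.6}
    - {"xyz": [0.573, 0.656, 0], "turn": [0, 0, 0], "gripper": 0.6}
    - {"xyz": [0.573, 0.656, 0], "turn": [0, 0, 0], "gripper": 0.6}
    - {"xyz": [0.573, 0.656, 0], "turn": [0, 0, 0], "gripper": 0.6}
    - {"xyz": [0.573, 0.656, 0], "turn": [0, 0, 0], "gripper": 0.6}
    - {"xyz": [0.573, 0.656, 0], "turn": [0, 0, 0], "gripper": 0.6}
    - {"xyz": [0.573, 0.656, 0], "turn": [0, 0, 0], "gripper": 0.6}
    - {"xyz": [0, 0, 0], "turn": [0, 0, 0], "gripper": 0.6}
    - {"xyz": [0, 0, 0], "turn": [0, 0, 0], "gripper": 0.6}
    - {"xyz": [0, 0, 0], "turn": [0, 0, 0], "gripper": 0.6}

```text
time_s: 10.32
position: [0.4698, -0.3356, 0.2465]
tool_rot: [[0.396, -0.918, -0.001], [-0.918, -0.396, 0.002], [-0.003, 0.001, -1.0]]
ft_force: [-0.3, 0.3, -1.0]
grip_width: 0.0685
```

```bash
python3 - <<'E'
from h import *
from scipy.optimize import least_squares
s=env.observe(); print(s['time_s'],s['position'],s['q'].round(1),s['tool_rot'].round(4).tolist())
i,im,d=grab('wrist','w5.png'); V=cloud(i,d).reshape(-1,3)
R=np.hypot(*(V[:,:2]-[.47,-.337]).T)
P=V[(R<.03)&(V[:,2]>.128)&(V[:,2]<.145)]; print('knob',len(P),P[:,2].mean(),cv2.minEnclosingCircle(P[:,:2].astype(np.float32)),P.mean(0))
P=V[(R<.15)&(V[:,2]>.02)&(V[:,2]<.088)&(R>.03)]
# dome outline at low heights
for lo,hi in((.01,.03),(.03,.05)):
    Q=V[(R<.135)&(V[:,2]>lo)&(V[:,2]<hi)]
    f=least_squares(lambda p:np.hypot(Q[:,0]-p[0],Q[:,1]-p[1])-p[2],[.47,-.337,.12],loss='soft_l1',f_scale=.001); print(len(Q),f.x.round(4),np.median(abs(f.fun)))
E
```

```text
10.3167 [ 0.46982894 -0.33564061  0.24652321] [-47.3  24.8  70.1   0.   85.2  19.4] [[0.3962, -0.9182, -0.0015], [-0.9182, -0.3962, 0.0021], [-0.0025, 0.0005, -1.0]]
knob 1064 0.13417501919679967 ((0.46692782640457153, -0.336483895778656), 0.015041189268231392) [ 0.4680977  -0.33608662  0.13417502]
0 [ 0.47  -0.337  0.12 ] nan
0 [ 0.47  -0.337  0.12 ] nan
  return _methods._mean(a, axis=axis, dtype=dtype,
  ret = ret.dtype.type(ret / rcount)
```

View pics/w5.png

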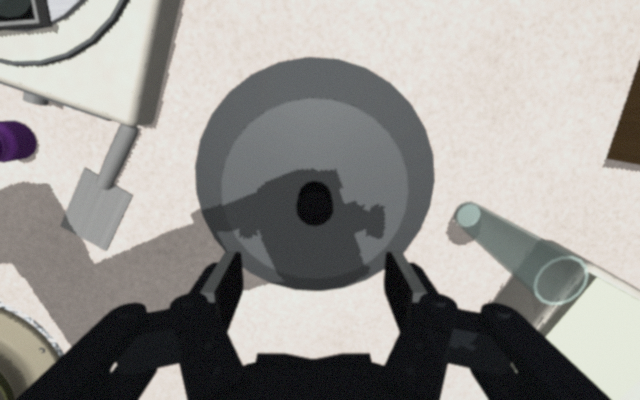

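The wrist view shows the dome with its knob at (314,204). The measure's base is at (468,215), clear of it, and the tool is centred on the knob within about 1.5 mm. Next I'll go down and grip the knob.

>>> step_arm:
  steps:
    - {"xyz": [0, 0, 0.8], "turn": [0, 0, 0], "gripper": 0.6}
    - {"xyz": [0, 0, 0.9], "turn": [0, 0, 0], "gripper": 0.6}
    - {"xyz": [0, 0, 0.7], "turn": [0, 0, 0], "gripper": 0.6}
    - {"xyz": [0, 0, 0.4], "turn": [0, 0, 0], "gripper": 0.6}
    - {"xyz": [0, 0, 0.21], "turn": [0, 0, 0], "gripper": 0.6}
    - {"xyz": [0, 0, 0], "turn": [0, 0, 0], "gripper": 0.6}
    - {"xyz": [0, 0, 0], "turn": [0, 0, 0], "gripper": 0.2}
    - {"xyz": [0, 0, 0], "turn": [0, 0, 0], "gripper": 0}
    - {"xyz": [0, 0, 0], "turn": [0, 0, 0], "gripper": -0.1}
    - {"xyz": [0, 0, 0], "turn": [0, 0, 0], "gripper": -0.2}
    - {"xyz": [0, 0, 0], "turn": [0, 0, 0], "gripper": -0.4}
    - {"xyz": [0, 0, 0], "turn": [0, 0, 0], "gripper": -1}
    - {"xyz": [0, 0, 0], "turn": [0, 0, 0], "gripper": -1}
    - {"xyz": [0, 0, 0], "turn": [0, 0, 0], "gripper": -1}
    - {"xyz": [0, 0, 0], "turn": [0, 0, 0], "gripper": -1}
  squeeze: 60

```text
time_s: 11.62
position: [0.4701, -0.3364, 0.1285]
tool_rot: [[0.396, -0.918, 0.001], [-0.918, -0.396, -0.001], [0.001, -0.001, -1.0]]
ft_force: [0.5, 1.9, 6.3]
grip_width: 0.0283
```

>>> step_arm:
  steps:
    - {"xyz": [0, 0, -0.15], "turn": [0, 0, 0], "gripper": -1}
    - {"xyz": [0, 0, -0.25], "turn": [0, 0, 0], "gripper": -1}
    - {"xyz": [0, 0, -0.2], "turn": [0, 0, 0], "gripper": -1}
    - {"xyz": [0, 0, 0], "turn": [0, 0, 0], "gripper": -1}
    - {"xyz": [0, 0, 0], "turn": [0, 0, 0], "gripper": -1}

```text
time_s: 12.03
position: [0.47, -0.3364, 0.1519]
tool_rot: [[0.396, -0.918, 0.001], [-0.918, -0.396, -0.001], [0.001, -0.0, -1.0]]
ft_force: [-0.5, 0.3, -4.1]
grip_width: 0.028
```

>>> step_arm:
  steps:
    - {"xyz": [0, 0, -0.35], "turn": [0, 0, 0], "gripper": -1}
    - {"xyz": [0, 0, -0.5], "turn": [0, 0, 0], "gripper": -1}
    - {"xyz": [0, 0, -0.5], "turn": [0, 0, 0], "gripper": -1}
    - {"xyz": [0, 0, -0.5], "turn": [0, 0, 0], "gripper": -1}
    - {"xyz": [0, 0, -0.5], "turn": [0, 0, 0], "gripper": -1}
    - {"xyz": [0, 0, -0.5], "turn": [0, 0, 0], "gripper": -1}
    - {"xyz": [0, 0, -0.5], "turn": [0, 0, 0], "gripper": -1}
    - {"xyz": [0, 0, -0.34], "turn": [0, 0, 0], "gripper": -1}
    - {"xyz": [0, 0, 0], "turn": [0, 0, 0], "gripper": -1}

```text
time_s: 12.78
position: [0.4703, -0.3367, 0.3014]
tool_rot: [[0.396, -0.918, 0.003], [-0.918, -0.396, -0.003], [0.004, -0.002, -1.0]]
ft_force: [0.4, 0.5, -3.1]
grip_width: 0.0283
```

>>> step_arm:
  steps:
    - {"xyz": [-0.25, -0.227, 0], "turn": [0, 0, 0], "gripper": -1}
    - {"xyz": [-0.5, -0.454, 0], "turn": [0, 0, 0], "gripper": -1}
    - {"xyz": [-0.5, -0.454, 0], "turn": [0, 0, 0], "gripper": -1}
    - {"xyz": [-0.5, -0.454, 0], "turn": [0, 0, 0], "gripper": -1}
    - {"xyz": [-0.5, -0.454, 0], "turn": [0, 0, 0], "gripper": -1}
    - {"xyz": [-0.5, -0.454, 0], "turn": [0, 0, 0], "gripper": -1}
    - {"xyz": [-0.5, -0.454, 0], "turn": [0, 0, 0], "gripper": -1}
    - {"xyz": [-0.5, -0.454, 0], "turn": [0, 0, 0], "gripper": -1}
    - {"xyz": [-0.5, -0.454, 0], "turn": [0, 0, 0], "gripper": -1}
    - {"xyz": [-0.5, -0.454, 0], "turn": [0, 0, 0], "gripper": -1}
    - {"xyz": [-0.5, -0.454, 0], "turn": [0, 0, 0], "gripper": -1}
    - {"xyz": [-0.5, -0.454, 0], "turn": [0, 0, 0], "gripper": -1}
    - {"xyz": [-0.5, -0.454, 0], "turn": [0, 0, 0], "gripper": -1}
    - {"xyz": [-0.36, -0.327, 0], "turn": [0, 0, 0], "gripper": -1}
    - {"xyz": [-0.25, -0.227, 0], "turn": [0, 0, 0], "gripper": -1}
    - {"xyz": [0, 0, 0], "turn": [0, 0, 0], "gripper": -1}
    - {"xyz": [0, 0, 0], "turn": [0, 0, 0], "gripper": -1}
    - {"xyz": [0, 0, 0], "turn": [0, 0, 0], "gripper": -1}

```text
time_s: 14.28
position: [0.5896, 0.0139, 0.2983]
tool_rot: [[0.396, -0.918, -0.001], [-0.918, -0.396, -0.0], [-0.0, 0.001, -1.0]]
ft_force: [0.3, -1.7, -3.0]
grip_width: 0.0279
```

```bash
python3 - <<'E'
from h import *
from scipy.optimize import least_squares
s=env.observe(); print(s['time_s'],s['position'],s['ft_force'],s['wrist_torque'],s['tool_rot'].round(4).tolist())
i,im,d=grab('scene','s6.png'); V=cloud(i,d).reshape(-1,3)
R=np.hypot(*(V[:,:2]-[.59,.014]).T)
for lo,hi in((.18,.19),(.19,.2),(.2,.21),(.21,.22)):
    Q=V[(R<.15)&(R>.08)&(V[:,2]>lo)&(V[:,2]<hi)]
    if len(Q)<20: print(lo,len(Q)); continue
    f=least_squares(lambda p:np.hypot(Q[:,0]-p[0],Q[:,1]-p[1])-p[2],[.59,.014,.12],loss='soft_l1',f_scale=.001); print(lo,len(Q),f.x.round(4),np.median(abs(f.fun)))
b=V[(R<.14)&(V[:,2]>.13)&(V[:,2]<.3)]; print('dome low z',np.percentile(b[:,2],[0.5,2]))
cv2.imwrite('pics/s6c.png',cv2.resize(im[60:300,180:440][:,:,::-1],(650,600),interpolation=cv2.INTER_CUBIC))
E
```

```text
14.2833 [0.58956648 0.01392165 0.29828933] [ 0.29843923 -1.72322281 -3.03206449] [-0.02038022  0.00756082 -0.02849741] [[0.3959, -0.9183, -0.0013], [-0.9183, -0.3959, -0.0001], [-0.0004, 0.0012, -1.0]]
0.18 222 [0.5881 0.0126 0.1213] 0.0008631600172823439
0.19 240 [0.5878 0.0123 0.1216] 0.0009354690480161618
0.2 224 [0.5878 0.012  0.1217] 0.000978593531069806
0.21 242 [0.5878 0.0125 0.1214] 0.0009085825812107443
dome low z [0.17140971 0.17512804]
```

View pics/s6c.png

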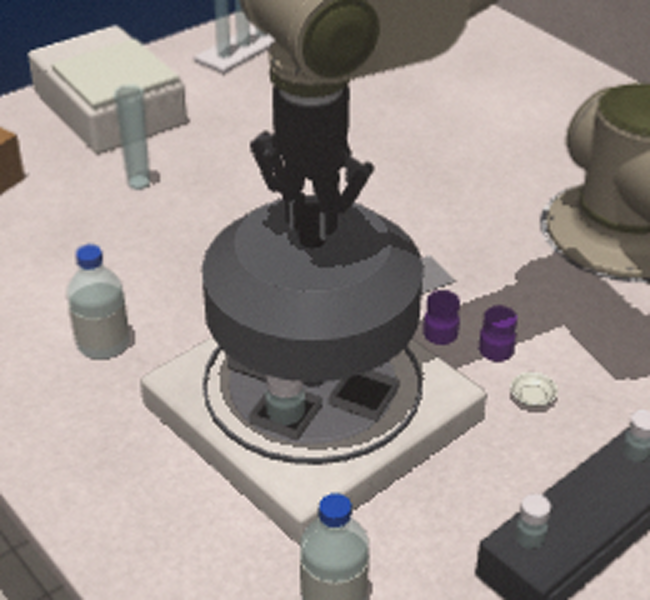

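The crop shows the dome held level over the rotor. The side fit says (0.588, 0.0123), and that fit was biased by about (-2,-2) mm on the bench, so the true centre is within 1–2 mm of the deck. Next I'll lower to just above the collar.

>>> step_arm:
  steps:
    - {"xyz": [0, -0.025, 0.3], "turn": [0, 0, 0], "gripper": -1}
    - {"xyz": [0, 0, 0.45], "turn": [0, 0, 0], "gripper": -1}
    - {"xyz": [0, 0, 0.45], "turn": [0, 0, 0], "gripper": -1}
    - {"xyz": [0, 0, 0.45], "turn": [0, 0, 0], "gripper": -1}
    - {"xyz": [0, 0, 0.4], "turn": [0, 0, 0], "gripper": -1}
    - {"xyz": [0, 0, 0.3], "turn": [0, 0, 0], "gripper": -1}
    - {"xyz": [0, 0, 0.2], "turn": [0, 0, 0], "gripper": -1}
    - {"xyz": [0, 0, 0], "turn": [0, 0, 0], "gripper": -1}
    - {"xyz": [0, 0, 0], "turn": [0, 0, 0], "gripper": -1}
    - {"xyz": [0, 0, 0], "turn": [0, 0, 0], "gripper": -1}

```text
time_s: 15.17
position: [0.5912, 0.0145, 0.1979]
tool_rot: [[0.396, -0.918, 0.002], [-0.918, -0.396, -0.0], [0.001, -0.001, -1.0]]
ft_force: [0.2, 0.5, -2.9]
grip_width: 0.0282
```

```bash
python3 - <<'E'
from h import *
s=env.observe(); print(s['position'],s['ft_force'])
i,im,d=grab('scene','s7.png')
cv2.imwrite('pics/s7c.png',cv2.resize(im[130:290,220:390][:,:,::-1],(638,600),interpolation=cv2.INTER_CUBIC))
E
```

```text
[0.59117982 0.01448803 0.19790325] [ 0.15284448  0.48060057 -2.89035437]
```

View pics/s7c.png

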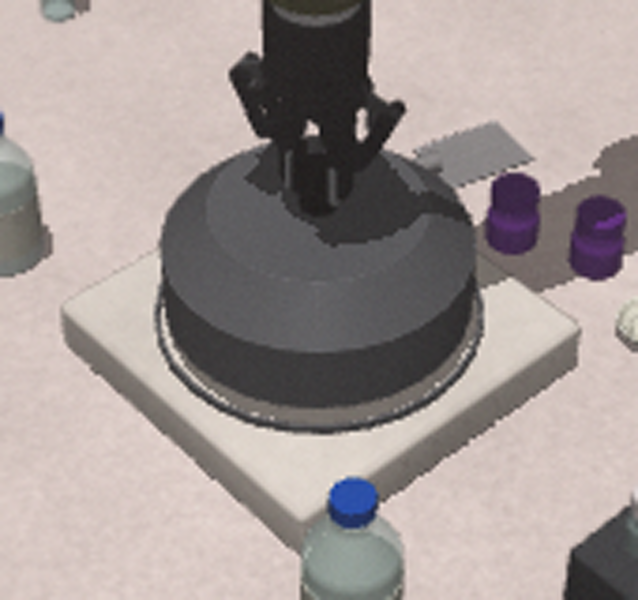

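The crop (viewed picture 9 or so) shows the dome's edge inside the collar with even gaps left and right (about 6 and 8 px). Next I'll lower gently to contact.

>>> step_arm:
  steps:
    - {"xyz": [0, 0, 0.12], "turn": [0, 0, 0], "gripper": -1}
    - {"xyz": [0, 0, 0.12], "turn": [0, 0, 0], "gripper": -1}
    - {"xyz": [0, 0, 0.1], "turn": [0, 0, 0], "gripper": -1}
    - {"xyz": [0, 0, 0.07], "turn": [0, 0, 0], "gripper": -1}
    - {"xyz": [0, 0, 0.03], "turn": [0, 0, 0], "gripper": -1}
    - {"xyz": [0, 0, 0], "turn": [0, 0, 0], "gripper": -1}
    - {"xyz": [0, 0, 0], "turn": [0, 0, 0], "gripper": -1}

```text
time_s: 15.8
position: [0.5909, 0.0148, 0.1793]
tool_rot: [[0.396, -0.918, 0.0], [-0.918, -0.396, -0.0], [0.0, -0.0, -1.0]]
ft_force: [-0.6, 0.2, -4.3]
grip_width: 0.0283
```

Nearly there: the full weight is still held and no contact has registered.

>>> step_arm:
  steps:
    - {"xyz": [0, 0, 0.03], "turn": [0, 0, 0], "gripper": -1}
    - {"xyz": [0, 0, 0.03], "turn": [0, 0, 0], "gripper": -1}
    - {"xyz": [0, 0, 0], "turn": [0, 0, 0], "gripper": -1}
    - {"xyz": [0, 0, 0], "turn": [0, 0, 0], "gripper": -1}

```text
time_s: 16.13
position: [0.5911, 0.0148, 0.1785]
tool_rot: [[0.396, -0.918, 0.002], [-0.918, -0.396, -0.0], [0.001, -0.002, -1.0]]
ft_force: [-2.9, 0.5, 6.3]
grip_width: 0.0283
```

Contact came at z 0.1785, exactly the predicted height. Next I'll release and retreat upward.

>>> step_arm:
  steps:
    - {"xyz": [0, 0, 0], "turn": [0, 0, 0], "gripper": -0.3}
    - {"xyz": [0, 0, 0], "turn": [0, 0, 0], "gripper": -0.2}
    - {"xyz": [0, 0, 0], "turn": [0, 0, 0], "gripper": 0}
    - {"xyz": [0, 0, 0], "turn": [0, 0, 0], "gripper": 0.3}
    - {"xyz": [0, 0, 0], "turn": [0, 0, 0], "gripper": 0.6}
    - {"xyz": [0, 0, 0], "turn": [0, 0, 0], "gripper": 0.6}
    - {"xyz": [0, 0, 0], "turn": [0, 0, 0], "gripper": 0.6}
    - {"xyz": [0, 0, -0.3], "turn": [0, 0, 0], "gripper": 0.6}
    - {"xyz": [0, 0, -0.6], "turn": [0, 0, 0], "gripper": 0.6}
    - {"xyz": [0, 0, -0.8], "turn": [0, 0, 0], "gripper": 0.6}
    - {"xyz": [0, 0, -0.8], "turn": [0, 0, 0], "gripper": 0.6}
    - {"xyz": [0, 0, 0], "turn": [0, 0, 0], "gripper": 0.6}
    - {"xyz": [0, 0, 0], "turn": [0, 0, 0], "gripper": 0.6}
    - {"xyz": [0, 0, 0], "turn": [0, 0, 0], "gripper": 0.6}

```text
time_s: 17.3
position: [0.5905, 0.0149, 0.2762]
tool_rot: [[0.396, -0.918, -0.001], [-0.918, -0.396, 0.0], [-0.001, 0.001, -1.0]]
ft_force: [0.3, -0.4, -0.5]
grip_width: 0.0681
```

```bash
python3 - <<'E'
from h import *
s=env.observe(); print(s['time_s'],s['position'],s['ft_force'])
i,im,d=grab('scene','s8.png'); V=cloud(i,d).reshape(-1,3)
w,wi,wd=grab('wrist','w8.png'); U=cloud(w,wd).reshape(-1,3)
for n,A in(('scene',V),('wrist',U)):
    R=np.hypot(*(A[:,:2]-[.59,.014]).T)
    P=A[(R<.03)&(A[:,2]>.176)&(A[:,2]<.2)]; print(n,'knob',len(P),P.mean(0) if len(P) else '',cv2.minEnclosingCircle(P[:,:2].astype(np.float32)) if len(P) else '')
    T=A[(R<.08)&(R>.03)&(A[:,2]>.13)&(A[:,2]<.16)]; f,*_=np.linalg.lstsq(np.c_[T[:,:2]-[.59,.014],np.hypot(*(T[:,:2]-[.59,.014]).T)**2,np.ones(len(T))],T[:,2],rcond=None); print('top tilt',f.round(3))
for n,g,lo,hi in(('j1',(.561,.348),.114,.13),('j3',(.382,.336),.11,.13)):
    P=V[(np.hypot(*(V[:,:2]-g).T)<.03)&(V[:,2]>lo)&(V[:,2]<hi)]; print(n,len(P),cv2.minEnclosingCircle(P[:,:2].astype(np.float32)))
cv2.imwrite('pics/s8c.png',cv2.resize(im[120:300,200:460][:,:,::-1],(780,540),interpolation=cv2.INTER_CUBIC))
E
```

```text
17.3 [0.59054542 0.01488406 0.2761687 ] [ 0.28349094 -0.43881103 -0.53228168]
scene knob 80 [0.5922547  0.01715828 0.18310121] ((0.5903812050819397, 0.014392562210559845), 0.017581775784492493)
top tilt [-0.003  0.    -0.012  0.145]
wrist knob 1279 [0.5894966  0.01504898 0.18398395] ((0.587973952293396, 0.014644370414316654), 0.01512898225337267)
top tilt [ 0.001  0.001 -0.027  0.145]
j1 66 ((0.5601305961608887, 0.34886854887008667), 0.01633784919977188)
j3 71 ((0.3789306879043579, 0.3346830904483795), 0.016262497752904892)
```

View pics/s8c.png

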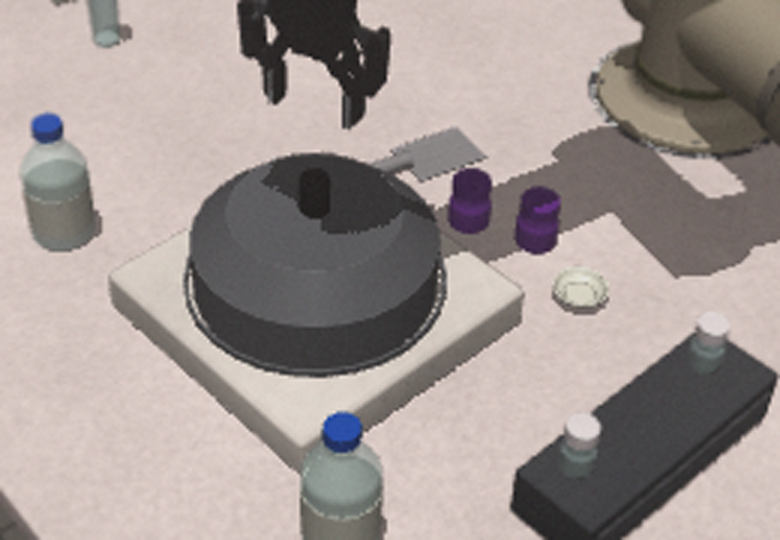

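The dome sits flat inside the collar. The knob centre is (0.5904, 0.0144) against the deck centre (0.590, 0.014), the knob top is at about 0.184, and tilt is about 0.003 rad or less. The gripper is clear and the small jars have not moved, so I'll hand it in.

```bash
python3 -c "
from rig import order; print(order.close_job())"
```

```text
the job is handed in; nothing more can be done
None
```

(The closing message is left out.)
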